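# Lay the date carton down in its loading cradle and bolt it in

### The arm

A 6-joint arm with a two-finger parallel gripper is mounted at the origin on the work surface. World frame = base frame: x ahead of the robot, y to its left, z up, the work surface at z = 0. Lengths are in mm, angles in rad, forces in N, time in s.
With the tool pointing down it reaches from about 275 to 725 mm from the base axis. Payload 5.6 kg.
Tool frame: the origin (TCP) lies at the very end of the fingers, on their centre line; the grasp point (between the pads) lies 19 mm behind it; z points along the fingers, y is the direction in which the jaws open and shut (so a half turn about z gives the same grasp; the last joint's range is limited). The gripper opens to 85 mm and grips with 20 to 120 N. Pads are 22 mm wide; open, the fingers measure 114 mm over their backs; the gripper's body (76 mm by 85 mm) begins 54 mm behind the grasp point. The pads swing forward as they close: fully open they stand 13 mm farther back than shut.
Start: joints at [-1.057, 0.255, 0.108, 0, -1.424, -0.285], TCP at [124.765, -535.655, 231.283] pointing down, gripper open.
Joint ranges: [-2.95, 2.95], [-1.21, 1.97], [-1.09, 1.5], [-2.87, 1.71], [-2.94, -0.07], [-3.05, 3.05]. Speed limits (rad/s): [2.57, 2.57, 3.14, 3.14, 3.14, 3.14].

### API

Orientations are given as [roll, pitch, yaw] about the fixed x, y, z axes, in that order (R = Rz(yaw) Ry(pitch) Rx(roll)).
In Python, from plant import * gives the robot as it stands.
- The arm moves only by the tool move_arm, never from a script. Its arguments are lists of equal length, an entry for each row: "travel": the shift along the tool's x, y, z normalised to -1 to 1, where 1 is 0.1 m, a list of three; "dr": the turn, a rotation vector about the tool's x, y, z normalised to -1 to 1, where 1 is 60 degrees, a list of three. In form: {"travel": [[tx, ty, tz], ...], "dr": [[rx, ry, rz], ...]}. A call has exactly 10 rows; each row is the pose to reach, as a shift and turn from the pose commanded when the call began, along the tool's axes at that moment; what a row does not reach only later rows make up. A row lasts 1/8 s, in which the tool goes at most 62.5 mm and 10.7 degrees, less where a joint would pass 70% of its speed; a pose out of reach is approached as far as the arm can. A call with a number of a shift or a turn outside -1 to 1 is refused whole. A call with a gripper value outside its range is refused whole. "gripper" is the closure, from 0 (fully open) to 1 (shut), set as the call begins (left out, the last holds). The fingers move at their own pace and stop on an object; "newtons" is the grip in N (left out, the last holds). Time passes only in rows, so rows that repeat a pose let the fingers close, or fill a call up. It gives the time, the measured TCP pose, the force and the opening at its end, in the units of the state.
- observe(): the state, without advancing time (a new reading comes with each control period).
- capture(name): name is "side" or "top" or "wrist"; returns the picture (384x512x3 uint8, blue, green, red); there is no depth.
- calibration(name): a dict with "fx", "fy", "cx", "cy" (pixels), "k1" (the pictures are not rectified: a ray, as slopes to the right and down, at radius r is drawn at 1 + k1 r^2 times it, then the intrinsics apply), "R" (3x3) and "t" (3): a world point X has camera coordinates R X + t; the wrist camera has in their place "mount" (4x4, takes a point from camera to tool coordinates, whose origin is the TCP and whose axes are the flange's). Camera axes: x right, y down, z forward; pixel columns grow to the right and rows downward; lengths in mm; the calibration is good to about 2 mm. A picture is of the moment at which its call begins: read the wrist's pose just before it. calibration takes no time and is no camera call.
- sign_off(): hands the job in, once; it reports no verdict.
The state is a dict: "t": time; "joint_positions": joint angles; "joint_vel": joint speeds; "effort": joint torques, N m; "position": TCP position; "ee_rot": TCP orientation; "contact_force": force on the tool from outside, world axes, zero at the start; "torque": the same for the moment, N m; "opening": opening from 0.0 (shut) to 1.0 (fully open).
Only numpy, scipy, OpenCV 4.12 (cv2) and the standard library are available. Lean on these libraries where they do the work, as an engineer would, in place of code of your own. Each camera call takes 0.05 s, during which the arm holds its last target. There are 200 camera calls.

### The job

Tip the standing carton of dates over onto its back, so that it lies flat in the metal cradle with its window lid up, and push it fully home against the cradle's back stop. Then slide the cradle's bolt across the mouth behind the carton and turn the bolt's handle right down into its notch, wherever along the plate that is. Leave the neighbouring tub of dates and the jar standing where they are.

Things in the scene. Friction and masses are not known exactly. Their poses are not given: they have to be found in the camera images.
- cradle: Fixed sheet-metal cradle, within 0.22 rad of square to the robot. x points away from the robot, into it; y left; z up. Origin on the table below the bolt's line, mid-mouth. In its frame (mm): floor sheet 6 thick, x -125 to 205, 165 wide; side walls with inner faces at y -72.5 and 72.5, from x -20 on, tops at z 51.
- back_stop (a point): Middle of the lower edge of the cradle's back stop, at cradle x 195 mm, on the floor sheet (z 6). The stop is 165 mm wide, its top at z 75 mm; the carton's leading end must rest against it.
- carton: Carton of dates, 90 x 105 x 175 mm (x, y, z), 0.4 to 0.85 kg, standing on end on the cradle's floor before the mouth. Origin: middle of the end it stands on; z along its length. The lid with the window is its -x face, towards the robot at first; its back is +x. Too wide to grip. Friction with the floor 0.45 to 0.75: a low push slides it, one near the top tips it over its far lower edge.
- carton_foot (a point): The same point as the carton's origin, middle of its 90 x 105 mm end. Tipped over, this end faces the robot about 20 mm on the near side of the bolt's line and has to be pushed some 40 mm, until the carton meets the back stop; home, it is 20 mm beyond the bolt's line. A shot bolt would foul a carton that is not home.
- bolt (a joint): Travel of the bolt, m, along cradle -y (to the right): 0 drawn back, rod tip at cradle y 95 mm; 0.125 is the end stop. Rod 14 mm thick, axis at cradle x 0, z 60 mm; slides with 2 N of friction and stays put. Shot, its tip is about mid-mouth. Its bed: cradle y 85 to 285, x -18 to 18, top at z 50, with a strap up to z 74 at y 83 to 90.
- handle (a joint): Turn of the bolt's handle about the rod, rad: 0 upright, positive leans away from the robot (cradle +x), 1.48 its lower stop, about level. A round steel bar 12 mm thick that reaches 88 mm from the rod's axis, at cradle y = 240 mm minus the bolt's travel. It stays where left (0.07 N m of friction).
- plate (a point): Point on the top edge of the upright notched plate (4 mm thick, cradle x 16 to 20, top z 78 mm), at cradle y 140. The plate stops the handle at about 0.5 rad everywhere but at its one notch, 22 mm wide, open at the top, cut down to z 43, which lets the handle fully down. The notch's middle differs every time: anywhere from 88 to 112 mm of bolt travel, to be seen or felt for.
- handle_grip (a point): Point on the handle's axis, 68 mm from the rod's axis, where to pinch it from above, closing along cradle y; the bar can turn between the pads.
- tub_near: Bystander: clear tub of dates 150 x 110 x 48 mm, lying flat left of the cradle, beyond the bolt. Origin under its middle.
- jar: Bystander: jar 66 mm in diameter, 95 mm tall, standing at the right of the cradle. Origin under its middle.
There are look-alikes about, which are no part of the job. What is shaped like the carton but orange or turquoise is not meant.

How it is judged:
By the outcome, as a careful person would: the job done as asked, in the order asked, and still so for the second after the job is handed in, with the robot touching nothing.
It also fails if it takes over 61 s, if anything falls off the work surface, if the arm or the gripper's body presses on something with over 40 N, if the wrist force passes 120 N, or if a joint passes its speed limit or range.

## Working session

There is one attempt and no reset: what is moved stays moved. The work goes in short steps, Python scripts to look and compute and a tool call to move; the robot and the scene stay as the last step left them, time stands still between calls to the robot, and variables do not carry over. Pictures are saved under pics/ and viewed, about 8 in all and at most 12, crops included, and the job is handed in when it is done.

Besides the shell and the picture viewer there is one more tool, called in YAML: its name, and indented under it one key for each argument. move_arm: Moves the arm, as the interface text tells. Scaled input: -1 to 1 covers 0.1 m each way for a shift and 60 degrees each way for a turn. Its arguments: {"type":"object","properties":{"travel":{"type":"array","items":{"type":"array","items":{"type":"number"}}},"dr":{"type":"array","items":{"type":"array","items":{"type":"number"}}},"gripper":{"type":"number"},"newtons":{"type":"number"}},"required":["travel","dr"]}

```bash
mkdir -p pics; ls
python3 - <<'E'
from plant import *
import cv2,numpy as np
print(observe())
a=capture("side");b=capture("top")
cv2.imwrite("pics/side0.png",a);cv2.imwrite("pics/top0.png",b)
cv2.imwrite("pics/both.png",np.hstack([a,b])[:, :])
im=np.vstack([a,b]);
for n in("side","top","wrist"):print(n,calibration(n))
E
```

```text
pics
{'t': 0.0, 'joint_positions': array([-1.05741232e+00,  2.55749406e-01,  1.07007863e-01, -4.79870657e-04,
       -1.42386823e+00, -2.84620622e-01]), 'joint_vel': array([ 0.00063891, -0.00031845,  0.00030343, -0.00193966,  0.00106909,
       -0.00075623]), 'effort': array([ 4.95356726e-04, -3.86623657e+01,  2.37938762e+01,  5.36520347e+00,
       -6.09209077e-03,  2.37701720e-06]), 'position': array([ 124.68870394, -535.18220502,  230.39503831]), 'ee_rot': array([ 3.13971889e+00, -5.37294811e-05, -2.91289991e+00]), 'contact_force': array([ 0.05723551,  0.01506594, -0.15800249]), 'torque': array([-0.00115693,  0.01462665,  0.01022614]), 'opening': 1.0011850722780231}
side {'fx': 492.8658348582021, 'fy': 492.8658348582021, 'cx': 253.4349775708266, 'cy': 184.55135676811844, 'k1': 0.06978559620550429, 'R': array([[-0.9914522 , -0.13034346, -0.00575508],
       [-0.09224449,  0.73148346, -0.67559078],
       [ 0.09226858, -0.66928509, -0.73725435]]), 't': array([580.39513432, 129.50758551, 991.17205735])}
top {'fx': 361.23558486897537, 'fy': 361.23558486897537, 'cx': 254.74343540532075, 'cy': 189.81474208369917, 'k1': -0.00513062821478102, 'R': array([[ 0.0044833 , -0.99955672,  0.02943227],
       [-0.98234798, -0.00990651, -0.18680017],
       [ 0.18700893, -0.02807525, -0.98195694]]), 't': array([-36.65537995, 571.58509328, 734.38402844])}
wrist {'fx': 275.2695224060781, 'fy': 275.2695224060781, 'cx': 257.0752793943437, 'cy': 187.79189201183544, 'k1': -0.015400251306759503, 'mount': array([[-4.61864723e-04, -9.55893848e-01, -2.93711997e-01,
         7.60170193e+01],
       [ 9.99999764e-01, -2.92246128e-04, -6.21385372e-04,
         1.00854508e-01],
       [ 5.08142261e-04, -2.93712215e-01,  9.55893758e-01,
        -1.42839711e+02],
       [ 0.00000000e+00,  0.00000000e+00,  0.00000000e+00,
         1.00000000e+00]])}
```

View pics/side0.png

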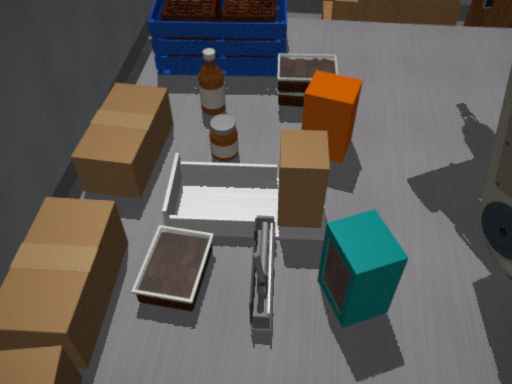

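View pics/top0.png

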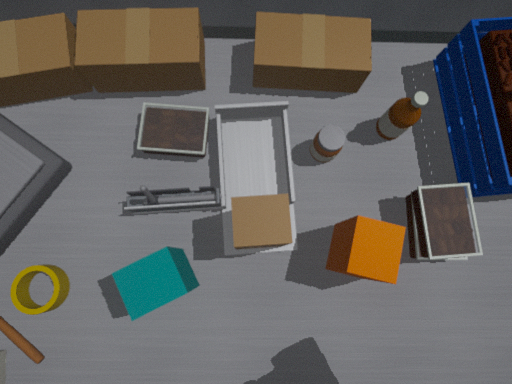

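The side view shows the tan carton at (303,180), with the cradle behind it at (220,200) and the bolt at (262,270). In the top view the carton top is at (261,221), the cradle at (253,160), the bolt bed at (172,200), the tub at (174,130) and the jar at (328,143). The orange and turquoise boxes are decoys. I'll zoom in for corners.

Run:
```python
import cv2,numpy as np
a=cv2.imread("pics/side0.png");b=cv2.imread("pics/top0.png")
A=cv2.resize(b[95:265,115:305],None,fx=4,fy=4,interpolation=cv2.INTER_CUBIC)[:600]
for i in range(0,190,20):cv2.putText(A,str(115+i),(i*4,10),0,.4,(0,255,255));cv2.line(A,(i*4,0),(i*4,600),(0,255,255),1) if 0 else cv2.line(A,(i*4,12),(i*4,18),(0,255,255))
for i in range(0,150,20):cv2.putText(A,str(95+i),(0,i*4+4),0,.4,(0,255,255))
cv2.imwrite("pics/topc.png",cv2.resize(b[95:265,115:305],(760,600) if 0 else (670,600),interpolation=cv2.INTER_CUBIC))
cv2.imwrite("pics/sidec.png",cv2.resize(a[120:340,150:345],(532,600),interpolation=cv2.INTER_CUBIC))
```

```text
(no output)
```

View pics/topc.png

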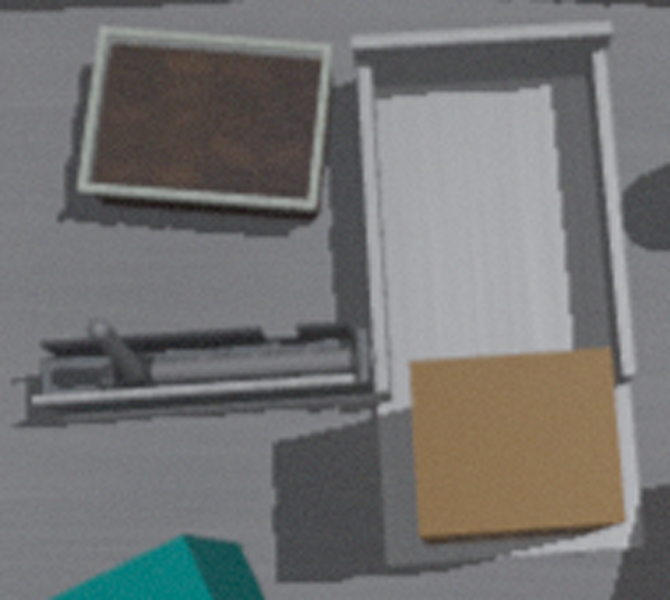

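View pics/sidec.png

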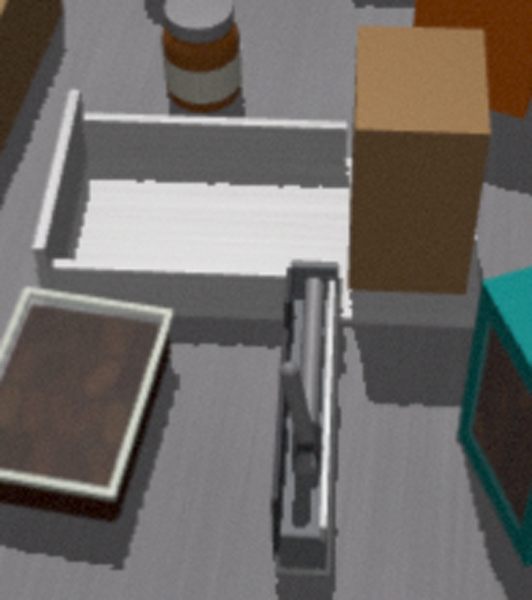

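Top crop: back stop near top edge runs (354,49)-(610,36). The wall inner edges are (372,75)-(388,390) on the left and (597,55)-(622,375) on the right. The notch gap is at about (281,333), the handle tip at (98,325), and the carton top corners are (411,362), (611,348), (623,520) and (420,538).

```bash
cat > h.py <<'E'
from plant import *
import cv2,numpy as np
from scipy.spatial.transform import Rotation as Ro
def ray(n,p):
    c=calibration(n);q=(np.array(p,float)-[c["cx"],c["cy"]])/[c["fx"],c["fy"]];u=q.copy()
    for _ in range(20):u=q/(1+c["k1"]*(u@u))
    if n=="wrist":
        s=observe();R=Ro.from_euler("xyz",s["ee_rot"]).as_matrix();M=c["mount"]
        return R@M[:3,3]+s["position"],R@M[:3,:3]@np.r_[u,1]
    return -c["R"].T@c["t"],c["R"].T@np.r_[u,1]
def onz(n,p,z):
    o,d=ray(n,p);return o+d*(z-o[2])/d[2]
E
python3 - <<'E'
from h import *
T=lambda p:(115+p[0]/3.526-.35,95+p[1]/3.529-.35)
S=lambda p:(150+p[0]/2.728-.35,120+p[1]/2.727-.35)
P={}
for k,p,z in [("stopL",(354,49),75),("stopR",(610,36),75),("LfarI",(374,90),51),("LnearI",(388,393),51),("RfarI",(596,70),51),("RnearI",(621,377),51),
 ("c1",(411,362),181),("c2",(611,348),181),("c3",(623,520),181),("c4",(420,538),181),("floorNR",(633,547),6),("floorNL",(386,563),6),("notchL",(265,333),78),("notchR",(297,328),78),("plateL",(42,346),78),("hbase",(135,375),60),("htip",(98,325),145),("bedR",(370,330),74),("railR",(375,380),50),("railL",(33,402),50)]:
    P[k]=onz("top",T(p),z);print(k,P[k].round(0))
d=P["stopR"]-P["stopL"];print("yaw stop",np.arctan2(d[0],-d[1]),np.hypot(*d[:2]))
for a,b in(("LnearI","LfarI"),("RnearI","RfarI")):
    d=P[b]-P[a];print("yaw wall",np.arctan2(d[1],d[0]))
d=P["c2"]-P["c1"];print("carton yaw",np.arctan2(d[0],-d[1]),(P["c1"]+P["c2"]+P["c3"]+P["c4"])/4)
print("side")
for k,p,z in [("stopL",(38,248),75),("stopR",(77,95),75),("LwallN",(290,273),51),("RwallN",(345,127),51),("c nearR",(484,30),181),("farR",(358,30),181),("farL",(355,131),181),("nearL",(489,134),181),("cbotnearL",(467,292),6),("cbotfarL",(350,290),6),("htip",(290,368),145)]:
    print(k,onz("side",S(p),z).round(0))
E
```

```text
stopL [750.  57.  75.]
stopR [ 762. -105.   75.]
LfarI [733.  45.  51.]
LnearI [536.  32.  51.]
RfarI [749. -98.  51.]
RnearI [ 547. -112.   51.]
c1 [534.  14. 181.]
c2 [542. -90. 181.]
c3 [454. -95. 181.]
c4 [444.   8. 181.]
floorNR [ 444. -124.    6.]
floorNL [434.  34.   6.]
notchL [568. 105.  78.]
notchR [571.  86.  78.]
plateL [559. 237.  78.]
hbase [544. 185.  60.]
htip [558. 185. 145.]
bedR [571.  43.  74.]
railR [544.  41.  50.]
railL [529. 249.  50.]
yaw stop 0.07134220115609194 161.76828526520927
yaw wall 0.06573273401455079
yaw wall 0.06647445335695755
carton yaw 0.08039890898435235 [493.31879961 -40.65355035 181.        ]
side
stopL [755.  57.  75.]
stopR [ 764. -101.   75.]
LwallN [575.  38.  51.]
RwallN [ 550. -116.   51.]
c nearR [452. -97. 181.]
farR [541. -86. 181.]
farL [534.  16. 181.]
nearL [446.   7. 181.]
cbotnearL [444.   4.   6.]
cbotfarL [532.  14.   6.]
htip [556. 185. 145.]
```

move_arm:
  travel:
    - [-0.1, 0.1, 0.05]
    - [-0.2, 0.2, 0.1]
    - [-0.3, 0.3, 0.15]
    - [-0.4, 0.4, 0.2]
    - [-0.5, 0.5, 0.25]
    - [-0.6, 0.6, 0.3]
    - [-0.7, 0.7, 0.3]
    - [-0.8, 0.8, 0.3]
    - [-0.9, 0.9, 0.3]
    - [-1, 1, 0.3]
  dr:
    - [0, 0, 0.02]
    - [0, 0, 0.04]
    - [0, 0, 0.06]
    - [0, 0, 0.08]
    - [0, 0, 0.1]
    - [0, 0, 0.12]
    - [0, 0, 0.14]
    - [0, 0, 0.154]
    - [0, 0, 0.154]
    - [0, 0, 0.154]
  gripper: 1
  newtons: 60

```text
t: 1.35
position: [199.7, -414.8, 201.1]
ee_rot: [3.141, -0.0, -3.074]
contact_force: [0.4, 0.0, 0.4]
opening: 0.002
```

move_arm:
  travel:
    - [-0.07, 0.1, 0]
    - [-0.14, 0.2, 0]
    - [-0.21, 0.3, 0]
    - [-0.28, 0.4, 0]
    - [-0.35, 0.5, 0]
    - [-0.42, 0.6, 0]
    - [-0.49, 0.7, 0]
    - [-0.56, 0.8, 0]
    - [-0.63, 0.9, 0]
    - [-0.7, 1, 0]
  dr:
    - [0, 0, 0]
    - [0, 0, 0]
    - [0, 0, 0]
    - [0, 0, 0]
    - [0, 0, 0]
    - [0, 0, 0]
    - [0, 0, 0]
    - [0, 0, 0]
    - [0, 0, 0]
    - [0, 0, 0]

```text
t: 2.6
position: [263.0, -310.4, 201.3]
ee_rot: [-3.142, 0.0, -3.074]
contact_force: [-0.5, -0.4, -1.0]
opening: -0.001
```

move_arm:
  travel:
    - [-0.07, 0.1, 0]
    - [-0.14, 0.2, 0]
    - [-0.21, 0.3, 0]
    - [-0.28, 0.4, 0]
    - [-0.35, 0.5, 0]
    - [-0.42, 0.6, 0]
    - [-0.49, 0.7, 0]
    - [-0.56, 0.8, 0]
    - [-0.63, 0.9, 0]
    - [-0.7, 1, 0]
  dr:
    - [0, 0, 0]
    - [0, 0, 0]
    - [0, 0, 0]
    - [0, 0, 0]
    - [0, 0, 0]
    - [0, 0, 0]
    - [0, 0, 0]
    - [0, 0, 0]
    - [0, 0, 0]
    - [0, 0, 0]

```text
t: 3.85
position: [326.1, -205.9, 201.3]
ee_rot: [3.142, 0.0, -3.074]
contact_force: [0.2, 0.3, 0.3]
opening: 0.003
```

move_arm:
  travel:
    - [-0.07, 0.1, 0.03]
    - [-0.14, 0.2, 0.06]
    - [-0.21, 0.3, 0.09]
    - [-0.28, 0.4, 0.12]
    - [-0.35, 0.5, 0.15]
    - [-0.42, 0.6, 0.18]
    - [-0.49, 0.7, 0.21]
    - [-0.56, 0.8, 0.24]
    - [-0.6, 0.9, 0.27]
    - [-0.6, 1, 0.3]
  dr:
    - [0, 0, 0]
    - [0, 0, 0]
    - [0, 0, 0]
    - [0, 0, 0]
    - [0, 0, 0]
    - [0, 0, 0]
    - [0, 0, 0]
    - [0, 0, 0]
    - [0, 0, 0]
    - [0, 0, 0]

```text
t: 5.1
position: [378.9, -102.1, 171.0]
ee_rot: [-3.142, -0.0, -3.074]
contact_force: [0.3, -0.4, -0.4]
opening: -0.001
```

move_arm:
  travel:
    - [0, 0.1, 0]
    - [0, 0.2, 0]
    - [0, 0.3, 0]
    - [0, 0.4, 0.02]
    - [-0.1, 0.5, 0.04]
    - [-0.2, 0.53, 0.06]
    - [-0.3, 0.53, 0.06]
    - [-0.4, 0.53, 0.06]
    - [-0.5, 0.53, 0.06]
    - [-0.55, 0.53, 0.06]
  dr:
    - [0, 0, 0]
    - [0, 0, 0]
    - [0, 0, 0]
    - [0, 0, 0]
    - [0, 0, 0]
    - [0, 0, 0]
    - [0, 0, 0]
    - [0, 0, 0]
    - [0, 0, 0]
    - [0, 0, 0]

```text
t: 6.35
position: [430.7, -46.3, 165.1]
ee_rot: [-3.142, -0.0, -3.075]
contact_force: [-0.2, -0.2, 0.6]
opening: 0.005
```

move_arm:
  travel:
    - [-0.07, 0, 0]
    - [-0.14, 0, 0]
    - [-0.21, 0, 0]
    - [-0.28, 0, 0]
    - [-0.35, 0, 0]
    - [-0.42, 0, 0]
    - [-0.49, 0, 0]
    - [-0.56, 0, 0]
    - [-0.63, 0, 0]
    - [-0.68, 0, 0]
  dr:
    - [0, 0, 0]
    - [0, 0, 0]
    - [0, 0, 0]
    - [0, 0, 0]
    - [0, 0, 0]
    - [0, 0, 0]
    - [0, 0, 0]
    - [0, 0, 0]
    - [0, 0, 0]
    - [0, 0, 0]

```text
t: 7.6
position: [498.4, -41.5, 165.2]
ee_rot: [3.142, 0.0, -3.074]
contact_force: [-0.4, -0.1, -0.6]
opening: -0.002
```

Run:
```python
from h import *
cv2.imwrite("pics/s1.png",capture("side")[60:360,100:420])
```

```text
(no output)
```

View pics/s1.png

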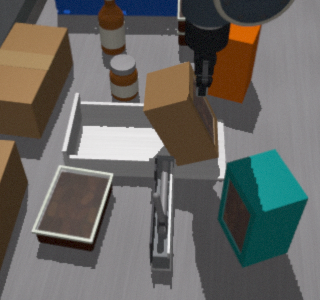

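The carton is tilted about 25° on its far edge, with the fingers behind it at (203,90). I'll keep pushing it over slowly.

move_arm:
  travel:
    - [-0.04, 0, 0]
    - [-0.08, 0, 0]
    - [-0.12, 0, 0]
    - [-0.16, 0, 0]
    - [-0.2, 0, 0]
    - [-0.24, 0, 0]
    - [-0.28, 0, 0]
    - [-0.28, 0, 0]
    - [-0.28, 0, 0]
    - [-0.28, 0, 0]
  dr:
    - [0, 0, 0]
    - [0, 0, 0]
    - [0, 0, 0]
    - [0, 0, 0]
    - [0, 0, 0]
    - [0, 0, 0]
    - [0, 0, 0]
    - [0, 0, 0]
    - [0, 0, 0]
    - [0, 0, 0]

```text
t: 8.9
position: [525.8, -39.7, 165.3]
ee_rot: [3.142, 0.0, -3.074]
contact_force: [-0.2, 0.4, 0.1]
opening: 0.002
```

move_arm:
  travel:
    - [0.12, 0, 0]
    - [0.24, 0, 0]
    - [0.36, 0, 0]
    - [0.48, 0, 0]
    - [0.6, 0, 0]
    - [0.7, 0, 0]
    - [0.8, 0, 0.05]
    - [0.85, 0, 0.1]
    - [0.85, 0, 0.15]
    - [0.85, 0, 0.2]
  dr:
    - [0, 0, 0]
    - [0, 0, 0]
    - [0, 0, 0]
    - [0, 0, 0]
    - [0, 0, 0]
    - [0, 0, 0]
    - [0, 0, 0]
    - [0, 0, 0]
    - [0, 0, 0]
    - [0, 0, 0]

```text
t: 10.15
position: [441.2, -45.4, 144.8]
ee_rot: [-3.141, -0.0, -3.074]
contact_force: [0.5, 0.8, 0.8]
opening: 0.002
```

Run:
```python
from h import *
a=capture("side");b=capture("top");cv2.imwrite("pics/top2.png",b)
cv2.imwrite("pics/s2.png",np.hstack([cv2.resize(a[100:350,130:340],(420,500)),cv2.resize(b[90:290,190:310],(300,500))]))
```

```text
(no output)
```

View pics/s2.png

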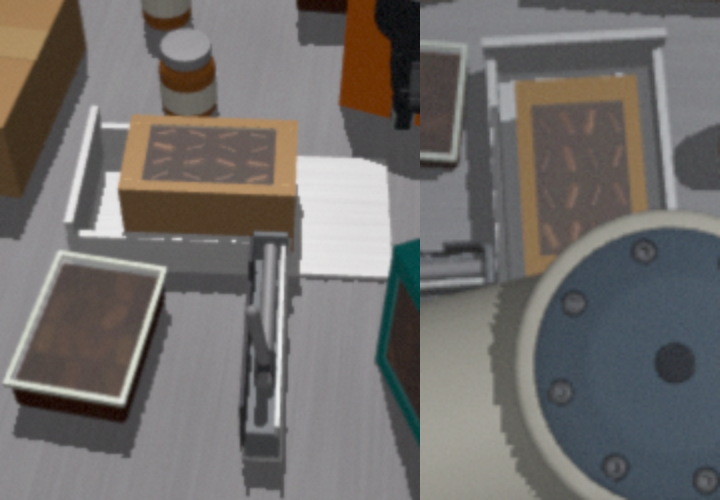

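The carton lies flat with its window up, inside the walls and short of the stop (gap at side crop (105,190)). Next I'll descend behind its foot end and push.

move_arm:
  travel:
    - [0, 0, 0.1]
    - [0, 0, 0.2]
    - [0, 0, 0.3]
    - [0, 0, 0.4]
    - [0, 0, 0.5]
    - [0, 0, 0.6]
    - [0, 0, 0.7]
    - [0, 0, 0.8]
    - [-0.05, 0, 0.9]
    - [-0.1, 0, 1.0]
  dr:
    - [0, 0, 0]
    - [0, 0, 0]
    - [0, 0, 0]
    - [0, 0, 0]
    - [0, 0, 0]
    - [0, 0, 0]
    - [0, 0, 0]
    - [0, 0, 0]
    - [0, 0, 0]
    - [0, 0, 0]

```text
t: 11.5
position: [451.6, -44.7, 44.7]
ee_rot: [-3.142, 0.0, -3.074]
contact_force: [-0.1, 0.9, 0.2]
opening: -0.002
```

move_arm:
  travel:
    - [-0.1, 0, 0]
    - [-0.2, 0, 0]
    - [-0.3, 0, 0]
    - [-0.4, 0, 0]
    - [-0.5, 0, 0]
    - [-0.6, 0, 0]
    - [-0.7, 0, 0]
    - [-0.8, 0, 0]
    - [-0.9, 0, 0]
    - [-1, 0, 0]
  dr:
    - [0, 0, 0]
    - [0, 0, 0]
    - [0, 0, 0]
    - [0, 0, 0]
    - [0, 0, 0]
    - [0, 0, 0]
    - [0, 0, 0]
    - [0, 0, 0]
    - [0, 0, 0]
    - [0, 0, 0]

```text
t: 12.75
position: [550.9, -38.0, 44.9]
ee_rot: [3.142, -0.001, -3.074]
contact_force: [-1.7, -0.6, -1.8]
opening: -0.001
```

move_arm:
  travel:
    - [-0.02, 0, 0]
    - [-0.04, 0, 0]
    - [-0.06, 0, 0]
    - [-0.08, 0, 0]
    - [-0.1, 0, 0]
    - [-0.11, 0, 0]
    - [-0.12, 0, 0]
    - [-0.13, 0, 0]
    - [-0.14, 0, 0]
    - [-0.15, 0, 0]
  dr:
    - [0, 0, 0]
    - [0, 0, 0]
    - [0, 0, 0]
    - [0, 0, 0]
    - [0, 0, 0]
    - [0, 0, 0]
    - [0, 0, 0]
    - [0, 0, 0]
    - [0, 0, 0]
    - [0, 0, 0]

```text
t: 14.0
position: [565.9, -37.0, 45.3]
ee_rot: [-3.142, 0.0, -3.074]
contact_force: [-2.1, 0.3, -0.5]
opening: -0.003
```

move_arm:
  travel:
    - [-0.01, 0, 0]
    - [-0.015, 0, 0]
    - [-0.02, 0, 0]
    - [-0.025, 0, 0]
    - [-0.03, 0, 0]
    - [-0.035, 0, 0]
    - [-0.04, 0, 0]
    - [-0.045, 0, 0]
    - [-0.05, 0, 0]
    - [-0.05, 0, 0]
  dr:
    - [0, 0, 0]
    - [0, 0, 0]
    - [0, 0, 0]
    - [0, 0, 0]
    - [0, 0, 0]
    - [0, 0, 0]
    - [0, 0, 0]
    - [0, 0, 0]
    - [0, 0, 0]
    - [0, 0, 0]

```text
t: 15.25
position: [568.9, -36.9, 45.1]
ee_rot: [-3.141, -0.004, -3.074]
contact_force: [-9.4, 0.1, 3.7]
opening: 0.002
```

move_arm:
  travel:
    - [-0.01, 0, 0]
    - [-0.015, 0, 0]
    - [-0.02, 0, 0]
    - [-0.025, 0, 0]
    - [-0.03, 0, 0]
    - [-0.035, 0, 0]
    - [-0.04, 0, 0]
    - [-0.045, 0, 0]
    - [-0.05, 0, 0]
    - [-0.05, 0, 0]
  dr:
    - [0, 0, 0]
    - [0, 0, 0]
    - [0, 0, 0]
    - [0, 0, 0]
    - [0, 0, 0]
    - [0, 0, 0]
    - [0, 0, 0]
    - [0, 0, 0]
    - [0, 0, 0]
    - [0, 0, 0]

```text
t: 16.5
position: [568.8, -37.4, 44.0]
ee_rot: [-3.141, -0.014, -3.075]
contact_force: [-21.6, -0.5, 10.4]
opening: -0.0
```

The carton met the stop: the TCP held at x 568.9 with 22 N against a further commanded 7 mm. I'll back off, rise and go to the handle.

move_arm:
  travel:
    - [0.15, 0, 0]
    - [0.3, 0, 0]
    - [0.4, 0, -0.1]
    - [0.4, 0.1, -0.25]
    - [0.4, 0.2, -0.4]
    - [0.4, 0.3, -0.55]
    - [0.4, 0.4, -0.7]
    - [0.4, 0.5, -0.85]
    - [0.4, 0.6, -1]
    - [0.4, 0.7, -1]
  dr:
    - [0, 0, 0]
    - [0, 0, 0]
    - [0, 0, 0]
    - [0, 0, 0]
    - [0, 0, 0]
    - [0, 0, 0]
    - [0, 0, 0]
    - [0, 0, 0]
    - [0, 0, 0]
    - [0, 0, 0]

```text
t: 17.75
position: [531.9, 31.7, 146.7]
ee_rot: [3.141, 0.003, -3.074]
contact_force: [0.1, 0.3, -0.5]
opening: -0.002
```

move_arm:
  travel:
    - [0, 0.05, -0.1]
    - [0, 0.1, -0.2]
    - [0, 0.2, -0.3]
    - [0, 0.3, -0.35]
    - [0, 0.4, -0.4]
    - [0, 0.5, -0.4]
    - [0, 0.6, -0.4]
    - [0, 0.7, -0.4]
    - [0, 0.75, -0.4]
    - [0, 0.75, -0.4]
  dr:
    - [0, 0, 0]
    - [0, 0, 0]
    - [0, 0, 0]
    - [0, 0, 0]
    - [0, 0, 0]
    - [0, 0, 0]
    - [0, 0, 0]
    - [0, 0, 0]
    - [0, 0, 0]
    - [0, 0, 0]
  gripper: 0

```text
t: 19.0
position: [526.0, 105.9, 185.2]
ee_rot: [-3.141, -0.0, -3.074]
contact_force: [0.2, -0.4, 0.3]
opening: 1.003
```

Run:
```python
from h import *
T=lambda p:(115+p[0]/3.526-.35,95+p[1]/3.529-.35)
for p in((80,190),(320,208),(330,45),(102,28)):print("tub",onz("top",T(p),48).round(0))
s=observe();print(s["position"],s["ee_rot"])
w=capture("wrist");cv2.imwrite("pics/w0.png",w)
cv2.imwrite("pics/w1.png",cv2.resize(w,(800,600)))
```

```text
tub [664. 230.  48.]
tub [654.  78.  48.]
tub [764.  75.  48.]
tub [774. 223.  48.]
[525.97710254 105.93391287 185.17411591] [-3.14145315e+00 -2.46394574e-04 -3.07354616e+00]
```

View pics/w1.png

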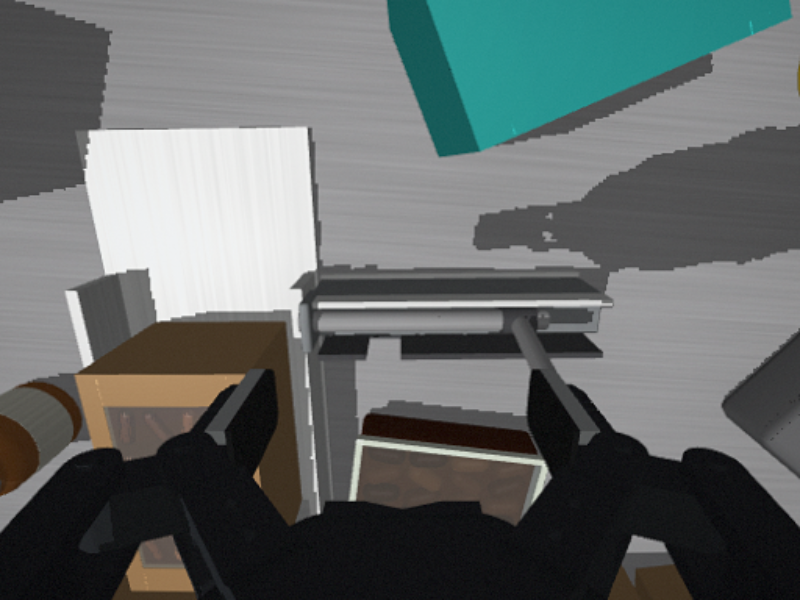

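The wrist view shows the notch as the gap at (368–401, 347) and the handle bar from the rod at (520,320) down to about (590,430). The fingers are clear of it.

Run:
```python
from h import *
O=np.array([562,-38,0]);c,s_=np.cos(.068),np.sin(.068);Rc=np.array([[c,s_,0],[-s_,c,0],[0,0,1]])
V=lambda p:(p[0]*.64-.2,p[1]*.64-.2)
def cr(p,z):return (Rc@(onz("wrist",V(p),z)-O)).round(1)
for k,p,z in[("notchL",(370,358),78),("notchR",(401,357),78),("notchLb",(368,338),43),("notchRb",(400,338),43),("plateR",(604,356),78),("plateL",(319,358),78),("hbase",(517,318),67),("rodL",(318,320),60),("bedR",(612,303),50),("htip",(588,428),145),("carton footL",(286,322),96),("footR",(158,322),96),("htip140",(588,428),140)]:print(k,cr(p,z))
T=lambda p:(115+p[0]/3.526-.35,95+p[1]/3.529-.35);S=lambda p:(150+p[0]/2.728-.35,120+p[1]/2.727-.35)
o1,d1=ray("top",T((98,327)));o2,d2=ray("side",S((291,370)))
u=np.linalg.lstsq(np.c_[d1,-d2],o2-o1,rcond=None)[0];a=o1+d1*u[0];b=o2+d2*u[1]
print("tip",a.round(1),b.round(1),Rc@((a+b)/2-O))
```

```text
notchL [ 17.6 125.1  78. ]
notchR [ 16.9 144.9  78. ]
notchLb [ 18.6 121.1  43. ]
notchRb [ 18.6 144.1  43. ]
plateR [ 16.4 274.6  78. ]
plateL [17.6 92.5 78. ]
hbase [ -5.5 219.9  67. ]
rodL [-1.5 89.6 60. ]
bedR [-10. 289.  50.]
htip [ 23.7 237.6 145. ]
carton footL [-13.8  78.6  96. ]
footR [-13.8   4.2  96. ]
htip140 [ 27.1 240.1 140. ]
tip [557.4 185.2 144.6] [555.4 185.4 144.3] [  9.56694828 223.20152498 144.47565889]
```

move_arm:
  travel:
    - [-0.05, 0.1, 0]
    - [-0.1, 0.25, 0]
    - [-0.2, 0.4, 0]
    - [-0.3, 0.55, 0]
    - [-0.34, 0.7, 0]
    - [-0.34, 0.76, 0.1]
    - [-0.34, 0.76, 0.25]
    - [-0.34, 0.76, 0.4]
    - [-0.34, 0.76, 0.58]
    - [-0.34, 0.76, 0.76]
  dr:
    - [0, 0, 0]
    - [0, 0, 0]
    - [0, 0, 0]
    - [0, 0, 0]
    - [0, 0, 0]
    - [0, 0, 0]
    - [0, 0, 0]
    - [0, 0, 0]
    - [0, 0, 0]
    - [0, 0, 0]

```text
t: 20.3
position: [554.4, 183.0, 107.8]
ee_rot: [-3.141, -0.001, -3.075]
contact_force: [0.4, -0.1, -0.6]
opening: 1.0
```

Run:
```python
from h import *
s=observe();print(s["position"],s["contact_force"])
w=capture("wrist");cv2.imwrite("pics/w2.png",w)
cv2.imwrite("pics/w3.png",cv2.resize(w[140:],None,fx=1.5,fy=1.5))
```

```text
[554.35268959 182.99852142 107.83737874] [ 0.38765599 -0.13430993 -0.64010939]
```

View pics/w3.png

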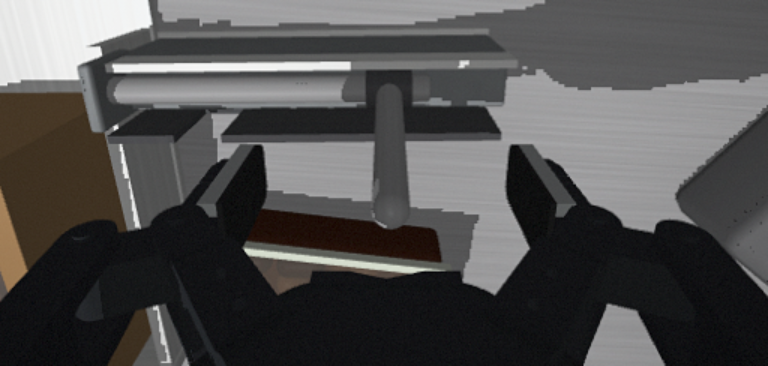

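The handle sits between the pads at (390,160). The notch is the gap at about (197–222, 137) along the plate's top edge. I'll grip and work out the slide.

Run:
```python
from h import *
O=np.array([562,-38,0]);c,s_=np.cos(.068),np.sin(.068);Rc=np.array([[c,s_,0],[-s_,c,0],[0,0,1]])
V=lambda p:(p[0]/1.5-.2,140+p[1]/1.5-.2)
cr=lambda p,z:(Rc@(onz("wrist",V(p),z)-O)).round(1)
for k,p,z in[("nLt",(197,137),78),("nRt",(222,138),78),("nLb",(213,112),43),("nRb",(237,112),43),("plateR",(502,136),78),("plateL",(108,135),78),("hbase",(388,85),66),("htip",(391,212),145)]:print(k,cr(p,z))
print(Rc@(observe()["position"]-O))
```

```text
nLt [ 12.6 134.5  78. ]
nRt [ 13.1 145.9  78. ]
nLb [ 14.8 127.4  43. ]
nRb [ 14.8 140.4  43. ]
plateR [ 12.2 272.9  78. ]
plateL [11.7 93.7 78. ]
hbase [ -8.1 221.4  66. ]
htip [  4.4 222.  145. ]
[  5.81804961 220.61882665 105.06720305]
```

move_arm:
  travel:
    - [0, 0, 0]
    - [0, 0, 0]
    - [0, 0, 0]
    - [0, 0, 0]
    - [0, 0, 0]
    - [0, 0, 0]
    - [0, 0, 0]
    - [0, 0, 0]
    - [0, 0, 0]
    - [0, 0, 0]
  dr:
    - [0, 0, 0]
    - [0, 0, 0]
    - [0, 0, 0]
    - [0, 0, 0]
    - [0, 0, 0]
    - [0, 0, 0]
    - [0, 0, 0]
    - [0, 0, 0]
    - [0, 0, 0]
    - [0, 0, 0]
  gripper: 1
  newtons: 20

```text
t: 21.6
position: [555.2, 183.9, 109.7]
ee_rot: [3.141, 0.001, -3.074]
contact_force: [-1.4, 1.6, 5.4]
opening: 0.137
```

move_arm:
  travel:
    - [0, -0.05, 0]
    - [0, -0.12, 0]
    - [0, -0.21, 0]
    - [0, -0.3, 0]
    - [0, -0.4, 0]
    - [0, -0.5, 0]
    - [0, -0.6, 0]
    - [0, -0.7, 0]
    - [0, -0.77, 0]
    - [0, -0.8, 0]
  dr:
    - [0, 0, 0]
    - [0, 0, 0]
    - [0, 0, 0]
    - [0, 0, 0]
    - [0, 0, 0]
    - [0, 0, 0]
    - [0, 0, 0]
    - [0, 0, 0]
    - [0, 0, 0]
    - [0, 0, 0]

```text
t: 22.85
position: [561.1, 103.5, 109.8]
ee_rot: [3.141, 0.002, -3.074]
contact_force: [1.9, 1.7, 4.4]
opening: 0.132
```

Run:
```python
from h import *
s=observe();print(s["position"],s["contact_force"])
w=capture("wrist");cv2.imwrite("pics/w4.png",w)
cv2.imwrite("pics/w5.png",cv2.resize(w[180:300,160:360],None,fx=4,fy=4,interpolation=cv2.INTER_CUBIC))
```

```text
[561.09573132 103.5340354  109.77375864] [1.90767171 1.66079514 4.41184406]
```

View pics/w5.png

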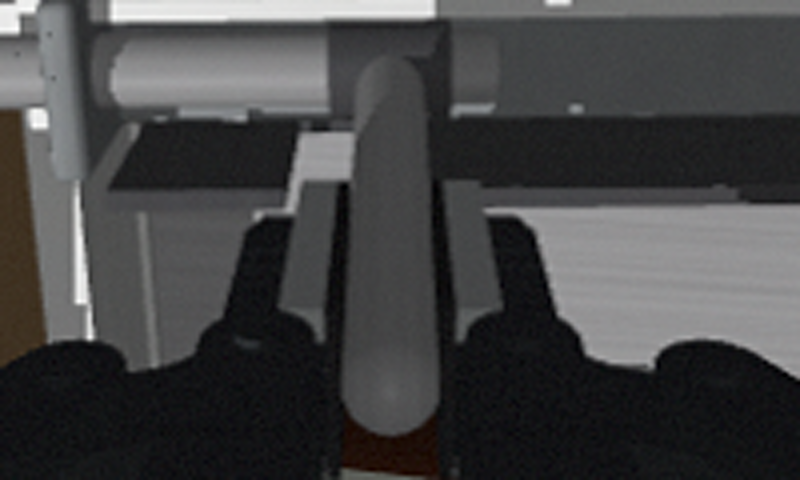

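The bar's centre is at column 391 and the notch's left edge is at column 290–300. That is about 16.3 mm away, so the notch middle is about 5 mm farther right. I'll slide 5 mm and start the arc.

move_arm:
  travel:
    - [0, -0.03, 0]
    - [0, -0.053, 0]
    - [0, -0.053, 0]
    - [-0.04, -0.053, 0.005]
    - [-0.08, -0.053, 0.015]
    - [-0.12, -0.053, 0.026]
    - [-0.18, -0.053, 0.05]
    - [-0.246, -0.053, 0.079]
    - [-0.3, -0.053, 0.115]
    - [-0.359, -0.053, 0.156]
  dr:
    - [0, 0, 0]
    - [0, 0, 0]
    - [0, 0, 0]
    - [0, 0, 0]
    - [0, 0, 0]
    - [0, 0, 0]
    - [0, 0, 0]
    - [0, 0, 0]
    - [0, 0, 0]
    - [0, 0, 0]

```text
t: 24.15
position: [596.3, 100.8, 93.9]
ee_rot: [-3.141, -0.0, -3.074]
contact_force: [-0.5, 2.0, 5.5]
opening: 0.129
```

move_arm:
  travel:
    - [-0.05, 0, 0.046]
    - [-0.096, 0, 0.098]
    - [-0.135, 0, 0.154]
    - [-0.169, 0, 0.213]
    - [-0.2, 0, 0.28]
    - [-0.219, 0, 0.341]
    - [-0.235, 0, 0.41]
    - [-0.241, 0, 0.462]
    - [-0.241, 0, 0.475]
    - [-0.241, 0, 0.475]
  dr:
    - [0, 0, 0]
    - [0, 0, 0]
    - [0, 0, 0]
    - [0, 0, 0]
    - [0, 0, 0]
    - [0, 0, 0]
    - [0, 0, 0]
    - [0, 0, 0]
    - [0, 0, 0]
    - [0, 0, 0]

```text
t: 25.4
position: [622.5, 102.8, 46.7]
ee_rot: [3.141, 0.004, -3.074]
contact_force: [6.9, 2.3, 3.1]
opening: 0.133
```

Run:
```python
from h import *
s=observe();print(s["position"],s["contact_force"])
a=capture("side");w=capture("wrist")
cv2.imwrite("pics/e1.png",np.hstack([cv2.resize(a[160:310,150:300],(450,450)),cv2.resize(w[160:310,150:266],(348,450))]))
```

```text
[622.54634629 102.80020875  46.73275676] [6.92083884 2.27762602 3.07696047]
```

View pics/e1.png

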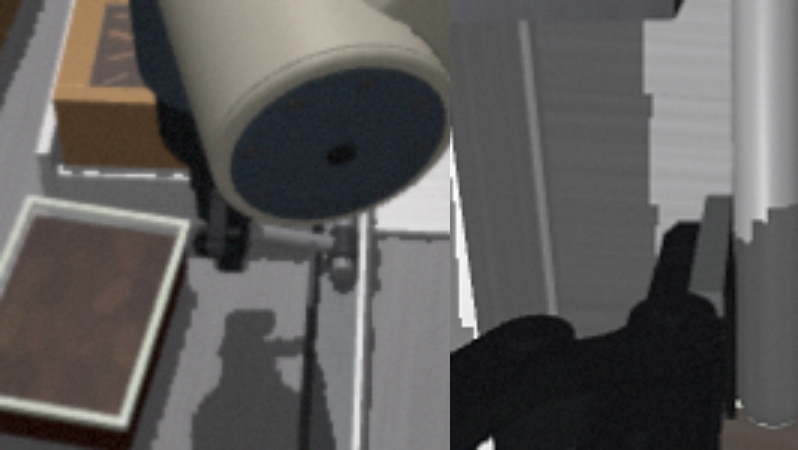

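The handle now lies across the plate, about level, with the fingers clear of the tub. I'll press a little further onto the lower stop, then open partway.

move_arm:
  travel:
    - [0, 0, 0.01]
    - [0, 0, 0.02]
    - [0, 0, 0.03]
    - [0, 0, 0.04]
    - [0, 0, 0.05]
    - [0, 0, 0.06]
    - [0, 0, 0.07]
    - [0, 0, 0.08]
    - [0, 0, 0.08]
    - [0, 0, 0.08]
  dr:
    - [0, 0, 0]
    - [0, 0, 0]
    - [0, 0, 0]
    - [0, 0, 0]
    - [0, 0, 0]
    - [0, 0, 0]
    - [0, 0, 0]
    - [0, 0, 0]
    - [0, 0, 0]
    - [0, 0, 0]

```text
t: 26.75
position: [622.7, 102.8, 38.9]
ee_rot: [3.141, 0.005, -3.073]
contact_force: [7.3, 1.7, 3.8]
opening: 0.133
```

move_arm:
  travel:
    - [0, 0, 0]
    - [0, 0, 0]
    - [0, 0, 0]
    - [0, 0, 0]
    - [0, 0, -0.1]
    - [0, 0, -0.25]
    - [0, 0, -0.4]
    - [0, 0, -0.6]
    - [0, 0, -0.8]
    - [0, 0, -1]
  dr:
    - [0, 0, 0]
    - [0, 0, 0]
    - [0, 0, 0]
    - [0, 0, 0]
    - [0, 0, 0]
    - [0, 0, 0]
    - [0, 0, 0]
    - [0, 0, 0]
    - [0, 0, 0]
    - [0, 0, 0]
  gripper: 0.6

```text
t: 28.0
position: [620.7, 102.8, 140.2]
ee_rot: [3.141, 0.001, -3.074]
contact_force: [0.6, 0.5, -0.8]
opening: 0.4
```

move_arm:
  travel:
    - [0.1, 0.1, -0.1]
    - [0.2, 0.2, -0.2]
    - [0.3, 0.3, -0.3]
    - [0.4, 0.4, -0.4]
    - [0.5, 0.5, -0.5]
    - [0.6, 0.6, -0.5]
    - [0.7, 0.7, -0.5]
    - [0.8, 0.8, -0.5]
    - [0.9, 0.9, -0.5]
    - [1, 1, -0.5]
  dr:
    - [0, 0, 0]
    - [0, 0, 0]
    - [0, 0, 0]
    - [0, 0, 0]
    - [0, 0, 0]
    - [0, 0, 0]
    - [0, 0, 0]
    - [0, 0, 0]
    - [0, 0, 0]
    - [0, 0, 0]

```text
t: 29.25
position: [513.2, 196.3, 188.0]
ee_rot: [-3.141, -0.0, -3.074]
contact_force: [-0.6, -0.2, 0.3]
opening: 0.401
```

Run:
```python
from h import *
a=capture("side");w=capture("top");cv2.imwrite("pics/fs.png",a);cv2.imwrite("pics/ft.png",w)
cv2.imwrite("pics/e2.png",np.hstack([cv2.resize(a[110:310,130:310],(450,500),interpolation=cv2.INTER_CUBIC),cv2.resize(w[95:225,120:210],(346,500),interpolation=cv2.INTER_CUBIC)]))
```

```text
(no output)
```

View pics/e2.png

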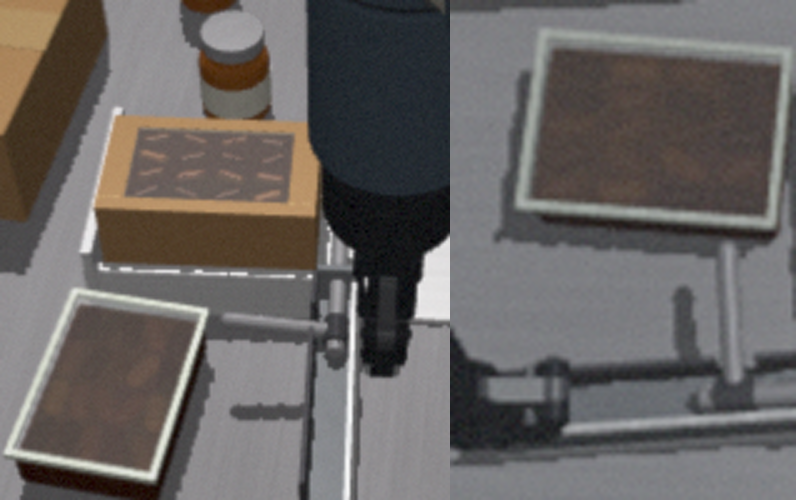

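Run:
```python
from h import *
O=np.array([562,-38,0]);c,s_=np.cos(.068),np.sin(.068);Rc=np.array([[c,s_,0],[-s_,c,0],[0,0,1]])
def tri(pt,ps):
    o1,d1=ray("top",pt);o2,d2=ray("side",ps)
    u=np.linalg.lstsq(np.c_[d1,-d2],o2-o1,rcond=None)[0];a=o1+d1*u[0];b=o2+d2*u[1];return (Rc@((a+b)/2-O)).round(1),(a-b).round(1)
print("tip",tri((192.3-.3,159.3),(214.5,237.8)))
print("base",tri((193.7,192.5),(130+325*.4,110+327*.4)))
# carton lead/foot ends, top z96 (side view)
S=lambda p:(130+p[0]*.4-.3,110+p[1]*.4-.3)
for p in((100,207),(319,208),(124,118)):print("carton",(Rc@(onz("side",S(p),96)-O)).round(1))
print(Rc@(observe()["position"]-O))
```

```text
tip (array([ 88.3, 136.7,  66.1]), array([-9.3,  0.9, -2.5]))
base (array([  8.3, 136.3,  65.7]), array([ 2.9, -0.3,  0.5]))
carton [189.3  52.5  96. ]
carton [17.3 43.7 96. ]
carton [186.9 -47.9  96. ]
[-32.97091771 237.46864881 188.29866584]
```

The handle tip triangulates to cradle (88, 137, 66), about level. I'll confirm by pressing from above with closed fingers.

move_arm:
  travel:
    - [-0.1, -0.1, 0]
    - [-0.2, -0.2, 0]
    - [-0.3, -0.3, 0]
    - [-0.4, -0.4, 0]
    - [-0.5, -0.5, 0]
    - [-0.6, -0.6, 0.1]
    - [-0.7, -0.7, 0.2]
    - [-0.8, -0.8, 0.3]
    - [-0.9, -0.9, 0.4]
    - [-1, -1, 0.5]
  dr:
    - [0, 0, 0]
    - [0, 0, 0]
    - [0, 0, 0]
    - [0, 0, 0]
    - [0, 0, 0]
    - [0, 0, 0]
    - [0, 0, 0]
    - [0, 0, 0]
    - [0, 0, 0]
    - [0, 0, 0]
  gripper: 1

```text
t: 30.6
position: [621.1, 102.1, 137.4]
ee_rot: [-3.141, -0.0, -3.074]
contact_force: [-0.5, 0.5, 0.0]
opening: 0.003
```

move_arm:
  travel:
    - [0, 0, 0.15]
    - [0, 0, 0.3]
    - [0, 0, 0.45]
    - [0, 0, 0.55]
    - [0, 0, 0.6]
    - [0, 0, 0.62]
    - [0, 0, 0.64]
    - [0, 0, 0.66]
    - [0, 0, 0.67]
    - [0, 0, 0.67]
  dr:
    - [0, 0, 0]
    - [0, 0, 0]
    - [0, 0, 0]
    - [0, 0, 0]
    - [0, 0, 0]
    - [0, 0, 0]
    - [0, 0, 0]
    - [0, 0, 0]
    - [0, 0, 0]
    - [0, 0, 0]

```text
t: 31.85
position: [621.1, 102.8, 72.5]
ee_rot: [3.141, 0.002, -3.074]
contact_force: [-0.4, 0.5, 5.8]
opening: -0.002
```

move_arm:
  travel:
    - [0, 0, 0.01]
    - [0, 0, 0.02]
    - [0, 0, 0.03]
    - [0, 0, 0.03]
    - [0, 0, 0.03]
    - [0, 0, 0.03]
    - [0, 0, 0.03]
    - [0, 0, 0.03]
    - [0, 0, 0.03]
    - [0, 0, 0.03]
  dr:
    - [0, 0, 0]
    - [0, 0, 0]
    - [0, 0, 0]
    - [0, 0, 0]
    - [0, 0, 0]
    - [0, 0, 0]
    - [0, 0, 0]
    - [0, 0, 0]
    - [0, 0, 0]
    - [0, 0, 0]

```text
t: 33.1
position: [621.3, 102.8, 71.9]
ee_rot: [-3.142, 0.004, -3.073]
contact_force: [-6.9, 1.0, 16.3]
opening: -0.005
```

move_arm:
  travel:
    - [0, 0, -0.1]
    - [0, 0, -0.2]
    - [0, 0, -0.3]
    - [0, 0, -0.4]
    - [0, 0, -0.5]
    - [0, 0, -0.6]
    - [0, 0, -0.7]
    - [0, 0, -0.8]
    - [0, 0, -0.9]
    - [0, 0, -1]
  dr:
    - [0, 0, 0]
    - [0, 0, 0]
    - [0, 0, 0]
    - [0, 0, 0]
    - [0, 0, 0]
    - [0, 0, 0]
    - [0, 0, 0]
    - [0, 0, 0]
    - [0, 0, 0]
    - [0, 0, 0]

```text
t: 34.35
position: [620.5, 102.7, 168.9]
ee_rot: [-3.142, 0.0, -3.074]
contact_force: [0.5, 0.6, 0.4]
opening: -0.002
```

move_arm:
  travel:
    - [0.1, 0.1, -0.05]
    - [0.2, 0.2, -0.1]
    - [0.3, 0.3, -0.15]
    - [0.4, 0.4, -0.2]
    - [0.5, 0.5, -0.2]
    - [0.6, 0.6, -0.2]
    - [0.7, 0.7, -0.2]
    - [0.8, 0.8, -0.2]
    - [0.9, 0.9, -0.2]
    - [1, 1, -0.2]
  dr:
    - [0, 0, 0]
    - [0, 0, 0]
    - [0, 0, 0]
    - [0, 0, 0]
    - [0, 0, 0]
    - [0, 0, 0]
    - [0, 0, 0]
    - [0, 0, 0]
    - [0, 0, 0]
    - [0, 0, 0]

```text
t: 35.6
position: [513.2, 196.3, 188.2]
ee_rot: [3.142, -0.0, -3.074]
contact_force: [-0.5, 0.2, -0.5]
opening: -0.001
```

Run:
```python
from h import *
a=capture("side");w=capture("top")
cv2.imwrite("pics/e3.png",np.hstack([cv2.resize(a[110:310,130:310],(450,500),interpolation=cv2.INTER_CUBIC),cv2.resize(w[95:225,205:295],(346,500),interpolation=cv2.INTER_CUBIC)]))
```

```text
(no output)
```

View pics/e3.png

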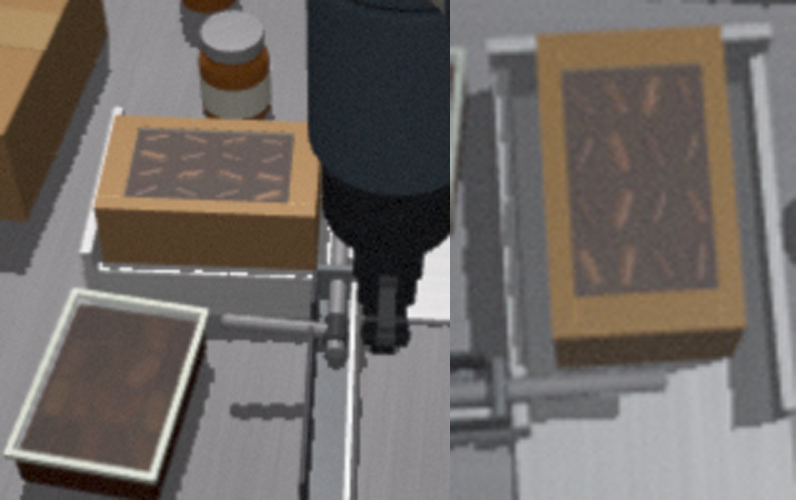

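The carton is home against the stop with its window up and the rod across the mouth behind it (rod tip at (660,382)). The handle is down, and the tub and jar look undisturbed.

```bash
python3 -c "
from plant import *
print(sign_off())"
```

```text
the job is handed in; nothing more can be done
None
```

The job is done and handed in at about 36 s of the 61 s allowed; no verdict was reported.

- **Carton:** I tipped it onto its back, window up, and pushed it against the back stop. The fingers stopped moving at 22 N while still commanded forward.
- **Bolt and handle:** I slid the bolt about 85 mm from where it stood, to roughly 104 mm of travel. I then turned the handle down through the notch.
- **Last checks:** Pressing the handle from above with closed fingers met a firm stop, 16 N with almost no movement. The measured handle tip is about level with the rod. The last pictures show the bolt across the mouth behind the carton, with the tub and jar standing as before.
- **Disagreements:**
  - The side camera put the carton's leading end at about 187–189 mm, where 195 mm was expected. I relied on the felt stop, which put it at about 193 mm, and on the top view.
  - Estimates of the notch position differed by a few millimetres between views. A close-up wrist picture settled it.

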